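Clamp the hand mill to its slotted board with the hammer-head bolt

ROBOT

A 6-joint arm with a two-finger parallel gripper is mounted at the origin on the work surface; the furniture and walls round the work are solid. World frame = base frame: x ahead of the robot, y to its left, z up, the work surface at z = 0. Lengths are in m, angles in rad, forces in N, time in s.
With the tool pointing down it reaches from about 0.35 to 0.775 m from the base axis. Payload 7.3 kg.
Tool frame: the origin (TCP) lies on the centre line of the jaws, within the pads' length; the fingertips stand tip_reach ahead of it and the grasp point (between the pads) lies 6 mm ahead of it (tip_reach is the distance from the TCP to the fingertips, in m); x points along the fingers, y is the direction in which the jaws open and shut, and the axes are right-handed (so a half turn about x gives the same grasp; the last joint's range is limited). The gripper opens to 92 mm and grips with 3 to 60 N. Pads are 19 mm wide; open, the fingers measure 130 mm over their backs; the gripper's body (75 mm by 190 mm) begins 47 mm behind the grasp point.
Start: joints at [1.188, 0.342, 1.524, -0, 1.275, -0.146], TCP at [0.123, 0.51, 0.252] pointing down, gripper open.
Joint ranges: [-2.53, 2.53], [-0.77, 2.02], [0.04, 2.7], [-1, 4.14], [0.28, 2.66], [-3.11, 3.11]. Speed limits (rad/s): [2.57, 2.57, 3.14, 3.14, 3.14, 3.14].

INTERFACE

Orientations are given as [roll, pitch, yaw] about the fixed x, y, z axes, in that order (R = Rz(yaw) Ry(pitch) Rx(roll)).
In Python, from cell import observe, read_camera, get_calibration, hand_in, tip_reach gives the robot as it stands. The module is installed in compiled form; this text tells all that it offers.
- The arm moves only by the shell command python3 -m crank 'ROWS' [FORCE]. ROWS is JSON, a list of rows, each an object of numbers: "fingers": the opening, from -1 (shut) to 1 (fully open); "tx", "ty", "tz": the shift along the tool's x, y, z in units of 40 mm (1.0 is 40 mm); "roll": the turn about the tool's x in units of 10 degrees (1.0 is 10 degrees). In form: [{"fingers": .., "tx": .., "ty": .., "tz": .., "roll": ..}, ...]. A call has exactly 8 rows; each row is the pose to reach, as a shift and turn from the pose commanded when the call began, along the tool's axes at that moment; what a row does not reach only later rows make up. A row lasts 1/8 s, in which the tool goes at most 62.5 mm and 10.7 degrees, less where a joint would pass 70% of its speed; a pose out of reach is approached as far as the arm can. A call with a gripper value outside its range is refused whole. The fingers move at their own pace and stop on an object; FORCE is the grip in N (left out, the last holds). Time passes only in rows, so rows that repeat a pose let the fingers close, or fill a call up. It gives the time, the measured TCP pose, the force and the opening at its end, in the units of the state.
- observe(): the state, without advancing time (a new reading comes with each control period).
- read_camera(name): name is "side" or "top"; returns (picture, depth): 400x640x3 uint8, red, green, blue; 400x640 float32, m along the optical axis (not along the pixel's ray), 0 where there is no reading.
- get_calibration(name): a dict with "vertical_fov" (degrees; the focal length in pixels is half the picture's height over the tangent of half this angle, whatever the lens; pixels are square), "cx", "cy" (the principal point, pixels), "pose" (4x4, takes a point from camera to world coordinates). Camera axes: x right, y down, z forward; pixel columns grow to the right and rows downward; lengths in m; the calibration is good to about 2 mm. A picture is of the moment at which its call begins. get_calibration takes no time and is no camera call.
- hand_in(): hands the job in, once; it reports no verdict.
The state is a dict: "time": time; "qpos": joint angles; "qvel": joint speeds; "joint_efforts": joint torques, N m; "tool_pos": TCP position; "tool_rot": TCP orientation; "contact_force": force on the tool from outside, world axes, zero at the start; "torque": the same for the moment, N m; "opening": finger opening in m.
Only numpy, scipy, OpenCV 4.12 (cv2) and the standard library are available. Lean on these libraries where they do the work, as an engineer would, in place of code of your own. Each camera call takes 0.05 s, during which the arm holds its last target. There are 200 camera calls.

TASK

Clamp the hand mill down to its slotted board: take the red-handled hammer-head bolt from the wooden block, feel its head lengthwise through the hole in the mill's foot and into the channel slot hidden below, gently, without banging or forcing it. Press it down against its spring, turn it a quarter turn so that the head catches under the channel's lips, and let go; do not shift or tip the mill.

Things in the scene. Friction and masses are not known exactly. Their poses are not given: they have to be found in the camera images.
- bolt_grip (a point): Loose clamp bolt, 92 mm tall, 0.2 kg, at first upright in the block. This point: middle of its red grip bar, 14 mm thick (x), 60 long (y), 30 tall (top 15 mm above this point); pinch it across the 14 mm; below it is a 14 mm neck, 11 mm long. z = the bolt's axis, up. The steel hammer head at the bottom lies parallel to the bar.
- bolt_head (a point): Middle of the steel hammer head, 73.5 mm below bolt_grip on the bolt's axis, same axes. Head 41 mm long (y), 14 wide (x), 7 thick, square-edged. Inside the channel it turns freely either way; crosswise to the slot it cannot come out.
- collar_face (a point): Middle of the underside of the bolt's steel collar (58 mm across, a 32 mm black cup on top), which slides on the shank. A spring holds it 5 mm above the head's upper face (8.5 mm above bolt_head); pushing it up takes about 3 N to start and 0.65 N more per mm; it can rise 12 mm. It rests on the foot when the bolt is in.
- foot_hole (a point): Middle of the oblong hole, on the upper face of the foot (46 mm above the table) of the slate-blue hand mill. The hole is 54 mm long (y), 36 wide (x); z is up. The mill (2.6 kg, 240 mm tall) stands loose on a wooden board; its column is 145 mm from the hole towards -y. Bare foot 76 mm wide; the column's base begins 90 mm towards -y.
- foot_underside (a point): 6 mm below foot_hole, same axes: the board's top, where the lips of a channel begin. Its slot, 16.5 mm wide, runs along y, parallel within 1 degree. The mill was set down by eye: the slot's centre line lies anywhere up to 8 mm to either side (x) of this point, unmeasured. Feel for it at about 10 mm/s: the head stops on the lips or drops through. Never over 50 N on top of the lips.
- mill: The mill; origin and axes as foot_underside. Channel below it: lips 5 mm thick, 46 mm wide and 20 mm deep inside. The head turns once its upper face is over 11 mm below foot_hole (bolt_head over 14.5 mm below): press 2 to 5 mm deeper than that while turning. Released crosswise, the spring pulls the head up against the lips.
- block_slot (a point): Middle of the slot, on the upper face of the wooden block (34 mm high, fixed) that holds the bolt. Slot 18 mm wide (x), 48 long (y), 24 deep; the collar rests on the block, the bolt lifts straight out. Two steel milling discs stand 51 and 73 mm from it towards +y, their tops 27 mm above this point.
Things that resemble listed ones, but are neither listed nor needed, are in the scene too. What is shaped like the part that bears bolt_grip but orange is not meant.

How it is judged:
On the way, in this order (a step that is already met when the one before it is completed fails the run):
1. the bolt is lifted clear of its block (z of bolt_head in the frame of block_slot above 0.015 m), for 0.1 s.
2. the head has gone lengthwise through the foot's hole and below the channel's lips (z of bolt_head in the frame of foot_hole below -0.0145 m and angle between the y axis of bolt_head and the y axis of foot_hole, either way round below 0.35 rad and horizontal distance between bolt_head and foot_hole below 0.02 m), for 0.1 s.
At the end, for the whole second after the job is handed in: The released bolt stands upright (0.08 rad) in the foot, head within 20 mm of the hole's middle, crosswise to the slot (0.3 rad) and sprung up against the lips' underside (head's middle 12.5 to 17 mm below the foot's upper face); the mill stands level (0.05 rad) (z of bolt_head in the frame of foot_hole between -0.017 and -0.0125 m and angle between the y axis of bolt_head and the x axis of foot_hole, either way round below 0.3 rad and horizontal distance between bolt_head and foot_hole below 0.02 m and angle between bolt_head's own z axis and vertical below 0.08 rad and angle between foot_hole's own z axis and vertical below 0.05 rad); the robot touches nothing.
It fails at once if the mill is shifted by more than 20 mm (distance of foot_hole from where it was at the start of the episode above 0.02 m).
It fails at once if the mill is tipped by more than 0.12 rad (angle between foot_hole's own z axis and vertical above 0.12 rad).
It fails at once if the head is banged or forced down on top of the channel's lips (over 50 N) (contact force between bolt and channel_lips above 50 N and z of bolt_head in the frame of foot_hole above -0.008 m).
It also fails if it takes over 67 s, if anything falls off the work surface, if the arm or the gripper's body presses on something with over 40 N, if the wrist force passes 120 N, or if a joint passes its speed limit or range.

## Working session

There is one attempt and no reset: what is moved stays moved. The work goes in short steps, Python scripts to look and compute and a shell command to move; the robot and the scene stay as the last step left them, time stands still between calls to the robot, and variables do not carry over. Pictures are saved under pics/ and viewed, about 8 in all and at most 12, crops included, and the job is handed in when it is done.

```bash
mkdir -p pics; cat > h.py <<'E'
import numpy as np, cv2
from cell import *
def cam(n,f=None):
    p,d=read_camera(n)
    np.savez(''+n+'.npz',p=p,d=d)
    if f: cv2.imwrite('pics/'+f,p[...,::-1])
    return p,d
def load(n):
    z=np.load(''+n+'.npz'); return z['p'],z['d']
def world(n,d):
    c=get_calibration(n); f=200/np.tan(np.radians(c['vertical_fov'])/2)
    v,u=np.mgrid[0:400,0:640]
    P=np.stack([(u-c['cx'])/f*d,(v-c['cy'])/f*d,d,np.ones_like(d)],-1)
    return (P@np.array(c['pose']).T)[...,:3]
E
python3 - <<'E'
from h import *
for n in('side','top'):
    cam(n,n+'0.png'); c=get_calibration(n); print(n,c['vertical_fov'],c['cx'],c['cy'],np.round(c['pose'],3).tolist())
print(observe(),tip_reach() if callable(tip_reach) else tip_reach)
E
```

```text
side 46.77475230301519 328.2113936664404 193.9767781240197 [[0.823, -0.299, 0.483, -0.003], [-0.568, -0.439, 0.696, -0.484], [0.004, -0.847, -0.531, 0.527], [0.0, 0.0, 0.0, 1.0]]
top 46.14682222275899 315.29552742201747 199.02847506102844 [[-0.001, -0.997, 0.074, 0.349], [-1.0, 0.0, -0.01, 0.092], [0.01, -0.074, -0.997, 0.922], [0.0, 0.0, 0.0, 1.0]]
{'time': 0.1, 'qpos': array([ 1.18798096e+00,  3.42665007e-01,  1.52493040e+00, -1.72062903e-05,
        1.27541404e+00, -1.45989414e-01]), 'qvel': array([ 2.32084383e-04, -7.99888439e-04, -1.58794635e-03, -1.22983674e-03,
        1.15000965e-03, -8.26957451e-05]), 'joint_efforts': array([ 2.66483643e-03, -4.32006741e+01, -2.44694781e+01,  7.19963992e-02,
        5.25870267e-02, -5.60752324e-05]), 'tool_pos': array([0.12302485, 0.51003476, 0.25110513]), 'tool_rot': array([-1.70517271,  1.56937944, -1.94199364]), 'contact_force': array([ 0.77855555,  0.48139991, -0.15860821]), 'torque': array([-0.00309756, -0.01493539,  0.00450836]), 'opening': 0.09126808224567223} 0.025
```

View pics/top0.png

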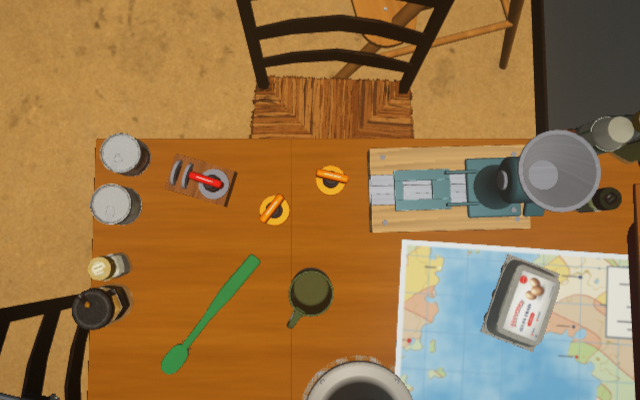

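View pics/side0.png

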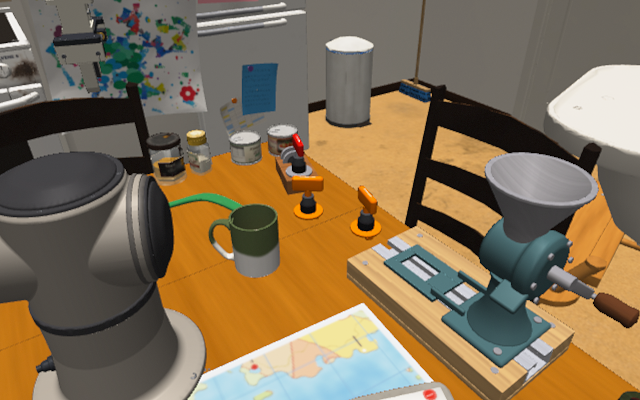

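The top view shows the red bar at (206,181) in the block, with discs at (177–190,172) beside it. The orange lookalikes are at (331,180) and (273,209) and are rejected. The mill foot spans about (395–450,170–210), with its hole near (417,190). Next I measure both and take one close crop.

```bash
python3 - <<'E'
from h import *
p,d=load('top'); W=world('top',d)
a=p.astype(int); r,g,b=a[...,0],a[...,1],a[...,2]
m=(r>130)&(g<60)&(b<60); m[:150]=0;m[215:]=0;m[:,:160]=0;m[:,245:]=0
P=W[m]; print('red',m.sum(),P[:,2].min(),P[:,2].max())
T=P[P[:,2]>np.percentile(P[:,2],90)-.006]; print(len(T),T.mean(0))
rc=cv2.minAreaRect((T[:,:2]*1000).astype(np.float32)); print(rc)
# foot top
reg=np.zeros_like(m);reg[160:225,385:470]=1
teal=(b>r+15)&(g>r+10)&reg&(abs(W[...,2]-.046)<.006)
Q=W[teal];print('foot',teal.sum(),Q[:,2].mean(),np.median(Q[:,2]))
vu=np.argwhere(teal);print(vu.min(0),vu.max(0))
print(cv2.minAreaRect((Q[:,:2]*1000).astype(np.float32)))
c1=cv2.resize(p[145:215,155:245],None,fx=7,fy=7,interpolation=cv2.INTER_CUBIC)
c2=cv2.resize(p[145:235,365:475],None,fx=6,fy=6,interpolation=cv2.INTER_CUBIC)
o=np.zeros((545,800,3),np.uint8)
cv2.imwrite('pics/c2.png',c2[...,::-1]); cv2.imwrite('pics/c1.png',c1[...,::-1])
E
```

```text
red 213 0.0328981326882114 0.9220307984747717
200 [0.44133385 0.27327443 0.12138622]
((405.5289306640625, 194.91796875), (234.0209503173828, 17.272186279296875), 65.27256774902344)
foot 1645 0.0465350121967512 0.046437771111351056
[160 394] [216 469]
((435.1654052734375, -134.55819702148438), (141.23080444335938, 105.43814849853516), 89.10079193115234)
```

View pics/c1.png

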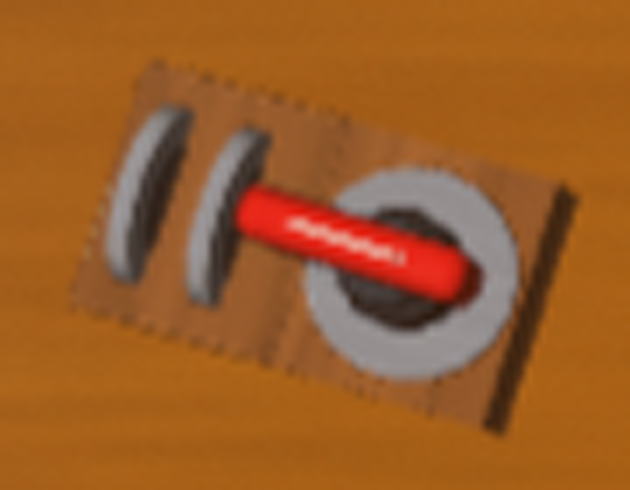

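View pics/c2.png

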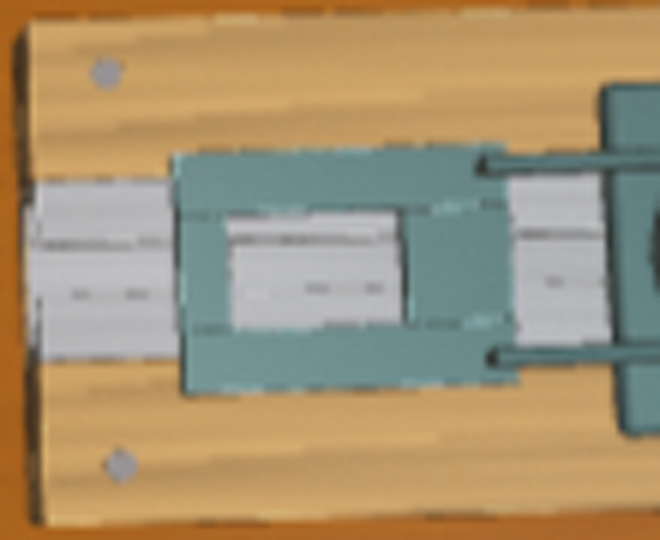

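The first crop confirms the red bar, running from crop (255,210) to (460,280), above the grey collar, with the two discs to its left. The second shows the foot hole at crop (228–404, 212–328), with what look like slot edges inside at y≈240 and 290. I'll compute positions and check the clearance to the mill.

```bash
python3 - <<'E'
from h import *
p,d=load('top'); W=world('top',d)
a=p.astype(int); r,g,b=a[...,0],a[...,1],a[...,2]
m=(r>130)&(g<60)&(b<60); m[:150]=0;m[215:]=0;m[:,:160]=0;m[:,245:]=0
m&=(W[...,2]>.105)&(W[...,2]<.125)
P=W[m];print('red',m.sum(),P.mean(0),cv2.minAreaRect((P[:,:2]*1000).astype(np.float32)))
# pixel -> plane z
c=get_calibration('top');f=200/np.tan(np.radians(c['vertical_fov'])/2);M=np.array(c['pose'])
def ray(u,v,z):
    q=M[:3,:3]@np.array([(u-c['cx'])/f,(v-c['cy'])/f,1]);return M[:3,3]+q*(z-M[2,3])/q[2]
for nm,(u,v),z in [('barL',(255,210),.114),('barR',(460,280),.114),('collar',(411,274),.037)]:
    print(nm,ray(155+u/7-.5,145+v/7-.5,z).round(4))
for nm,q in [('hole',[(228,214),(400,211),(408,322),(232,329)]),('foot',[(173,155),(505,146),(520,382),(184,394)])]:
    X=np.array([ray(365+u/6-.5,145+v/6-.5,.046) for u,v in q]);print(nm,X.round(4).tolist(),X.mean(0))
for nm,q in [('slotline hi',[(45,245),(165,243),(235,240),(390,238)]),('slotline lo',[(80,295),(140,294),(315,289),(380,289)])]:
    print(nm,[ray(365+u/6-.5,145+v/6-.5,.04).round(4).tolist() for u,v in q])
np.set_printoptions(linewidth=200)
print((W[178:204,[405,410,415,420,425,430],2]*1000).round(0).T)
for n in('top','side'):
    p,d=load(n);V=world(n,d).reshape(-1,3);V=V[(d.ravel()>0)]
    V=V[(abs(V[:,0]-.437)<.11)&(V[:,1]<-.12)&(V[:,1]>-.4)]
    for z in np.arange(.05,.30,.02):
        s=V[(V[:,2]>=z)&(V[:,2]<z+.02)]
        if len(s): print(n,round(z,2),len(s),'ymax',np.sort(s[:,1])[-3:].round(3),'x at front',s[s[:,1]>s[:,1].max()-.01][:,0].round(3)[[0,-1]])
E
```

```text
red 202 [0.44244467 0.27521486 0.11319524] ((442.64691162109375, 275.4549560546875), (56.43651580810547, 12.829727172851562), 71.49539947509766)
barL [0.4508 0.2989 0.114 ]
barR [0.4335 0.2482 0.114 ]
collar [0.4432 0.2762 0.037 ]
hole [[0.4489, -0.0806, 0.046], [0.4498, -0.1347, 0.046], [0.4149, -0.1365, 0.046], [0.4127, -0.0814, 0.046]] [ 0.43157676 -0.10831388  0.046     ]
foot [[0.4675, -0.0636, 0.046], [0.4704, -0.1682, 0.046], [0.3961, -0.1712, 0.046], [0.3924, -0.0661, 0.046]] [ 0.43158959 -0.11727938  0.046     ]
slotline hi [[0.4397, -0.0239, 0.04], [0.4403, -0.0618, 0.04], [0.4413, -0.0839, 0.04], [0.4419, -0.1329, 0.04]]
slotline lo [[0.4239, -0.0348, 0.04], [0.4242, -0.0537, 0.04], [0.4258, -0.1089, 0.04], [0.4258, -0.1295, 0.04]]
[[ 47.  46.  48.  40.  41.  40.  41.  39.  15.  12.  15.  16.  15.  15.  17.  18.  43.  43.  40.  40.  39.  45.  47.  46.  47.  44.]
 [ 46.  46.  46.  40.  36.  41.  43.  35.  14.  15.  17.  18.  15.  18.  14.  18.  42.  42.  41.  40.  40.  40.  45.  45.  46.  45.]
 [ 42.  46.  47.  39.  40.  39.  41.  34.  16.  16.  12.  13.  17.  14.  14.  17.
[... 1351 characters left out ...]
x at front [0.429 0.413]
side 0.09 607 ymax [-0.233 -0.233 -0.233] x at front [0.425 0.415]
side 0.11 773 ymax [-0.236 -0.236 -0.235] x at front [0.419 0.416]
side 0.13 988 ymax [-0.23  -0.228 -0.227] x at front [0.406 0.412]
side 0.15 1065 ymax [-0.226 -0.226 -0.224] x at front [0.403 0.405]
side 0.17 1745 ymax [-0.222 -0.222 -0.221] x at front [0.412 0.399]
side 0.19 1753 ymax [-0.222 -0.222 -0.221] x at front [0.438 0.404]
side 0.21 761 ymax [-0.237 -0.236 -0.236] x at front [0.411 0.413]
side 0.23 1364 ymax [-0.219 -0.219 -0.219] x at front [0.458 0.452]
side 0.25 2746 ymax [-0.206 -0.206 -0.205] x at front [0.465 0.43 ]
side 0.27 2147 ymax [-0.197 -0.197 -0.196] x at front [0.46  0.406]
```

The depth map shows the slot itself: its floor is at about 15 mm and its centre at x≈0.4335, close to the hole. The hole is at about (0.4316, -0.108) with yaw ≈ +1.5°. Now I convert the approach to the bolt into tool axes.

```bash
cat >> h.py <<'E'
from scipy.spatial.transform import Rotation as Ro
def go(x,y,z,yaw=None):
    """print shift in tool units (from measured pose) to world xyz; yaw deg = dir of bolt y axis, tool y along bolt x"""
    o=observe(); R=Ro.from_euler('xyz',o['tool_rot']).as_matrix()
    s=R.T@(np.array([x,y,z])-o['tool_pos'])/.04
    print('t',round(o['time'],2),'pos',o['tool_pos'].round(4),'F',o['contact_force'].round(1),'open',round(o['opening'],4),'q',o['qpos'].round(2))
    a=np.degrees(np.arctan2(R[1,1],R[0,1]))
    print('tooly az',a.round(2),'R',R.round(3).tolist()); print('tx,ty,tz',s.round(3))
    if yaw is not None:
        e=(a-yaw+90)%180-90; print('roll units',round(e/10,3))
E
python3 -c "
from h import *
go(.4425,.2755,.20,-18.6)"
```

```text
t 0.1 pos [0.123  0.51   0.2511] F [ 0.8  0.5 -0.2] open 0.0913 q [ 1.19  0.34  1.52 -0.    1.28 -0.15]
tooly az 76.43 R [[-0.001, 0.235, 0.972], [-0.001, 0.972, -0.235], [-1.0, -0.001, -0.0]]
tx,ty,tz [ 1.281 -3.824  9.14 ]
roll units -8.497
```

```bash
python3 -m crank '[{"fingers":1,"ty":-0.5,"tz":1.2,"roll":1,"tx":0},{"fingers":1,"ty":-1,"tz":2.4,"roll":2,"tx":0},{"fingers":1,"ty":-1.5,"tz":3.6,"roll":3,"tx":0},{"fingers":1,"ty":-2,"tz":4.8,"roll":4,"tx":0},{"fingers":1,"ty":-2.5,"tz":6,"roll":5,"tx":0},{"fingers":1,"ty":-3,"tz":7.2,"roll":6,"tx":0},{"fingers":1,"ty":-3.4,"tz":8.2,"roll":7,"tx":0},{"fingers":1,"ty":-3.824,"tz":9.14,"roll":8,"tx":0}]' 40
python3 -c "
from h import *
go(.4425,.2755,.16,-18.6)"
```

```text
time: 1.1
tool_pos: [0.4437, 0.2747, 0.2514]
tool_rot: [-1.301, 1.57, -2.94]
contact_force: [0.5, 1.0, 0.3]
opening: 0.0917
t 1.1 pos [0.4437 0.2747 0.2514] F [0.5 1.  0.3] open 0.0917 q [0.41 0.34 1.53 0.   1.27 0.48]
tooly az -3.93 R [[-0.001, 0.998, -0.069], [-0.0, -0.069, -0.998], [-1.0, -0.001, 0.0]]
tx,ty,tz [ 2.284 -0.03  -0.018]
roll units 1.467
```

```bash
python3 -m crank '[{"fingers":1,"tx":0.5,"roll":0.7},{"fingers":1,"tx":1,"roll":1.4},{"fingers":1,"tx":1.5,"roll":1.467},{"fingers":1,"tx":1.9,"roll":1.467},{"fingers":1,"tx":2.1,"roll":1.467,"ty":-0.02,"tz":-0.01},{"fingers":1,"tx":2.2,"roll":1.467,"ty":-0.03,"tz":-0.02},{"fingers":1,"tx":2.28,"roll":1.467,"ty":-0.03,"tz":-0.02},{"fingers":1,"tx":2.28,"roll":1.467,"ty":-0.03,"tz":-0.02}]'
python3 - <<'E'
from h import *
go(.4425,.2755,.113,-18.6)
p,d=cam('side'); c=cv2.resize(p[80:220,220:380],None,fx=4,fy=4,interpolation=cv2.INTER_CUBIC)
cv2.imwrite('pics/s1.png',c[...,::-1])
E
```

```text
t 1.1 pos [0.4437 0.2747 0.2514] F [0.5 1.  0.3] open 0.0917 q [0.41 0.34 1.53 0.   1.27 0.48]
tooly az -3.93 R [[-0.001, 0.998, -0.069], [-0.0, -0.069, -0.998], [-1.0, -0.001, 0.0]]
tx,ty,tz [ 3.459 -0.029 -0.018]
roll units 1.467invalid input at $[0]: expected keys fingers, tx, ty, tz, roll
```

View pics/s1.png

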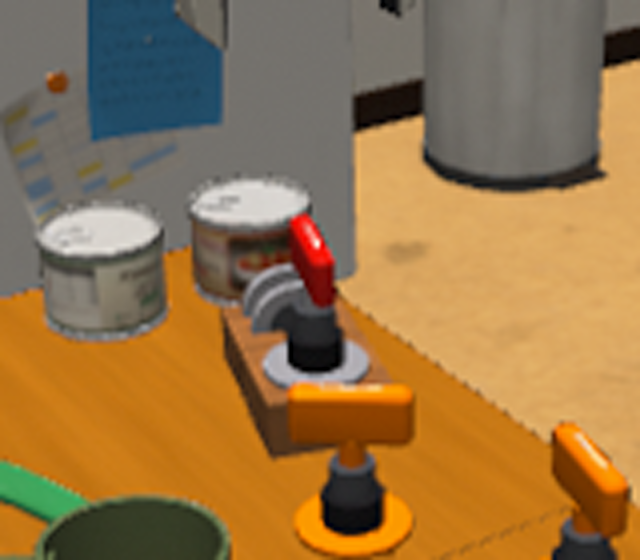

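The call was refused because every row needs all its keys, so nothing moved. The crop shows the bolt upright in its block, bar at (312,260), with the gripper above the frame. I'll resend the move.

```bash
python3 -m crank '[{"fingers":1,"tx":0.5,"ty":0,"tz":0,"roll":0.7},{"fingers":1,"tx":1,"ty":0,"tz":0,"roll":1.4},{"fingers":1,"tx":1.5,"ty":0,"tz":0,"roll":1.467},{"fingers":1,"tx":1.9,"ty":0,"tz":0,"roll":1.467},{"fingers":1,"tx":2.1,"ty":-0.02,"tz":-0.01,"roll":1.467},{"fingers":1,"tx":2.2,"ty":-0.03,"tz":-0.02,"roll":1.467},{"fingers":1,"tx":2.28,"ty":-0.03,"tz":-0.02,"roll":1.467},{"fingers":1,"tx":2.28,"ty":-0.03,"tz":-0.02,"roll":1.467}]'
python3 - <<'E'
from h import *
go(.4425,.2755,.113,-18.6)
p,d=cam('side'); c=cv2.resize(p[60:200,220:380],None,fx=4,fy=4,interpolation=cv2.INTER_CUBIC)
cv2.imwrite('pics/s2.png',c[...,::-1])
E
```

```text
time: 2.15
tool_pos: [0.4416, 0.2769, 0.1607]
tool_rot: [2.477, 1.57, 0.588]
contact_force: [-1.1, -0.4, -0.5]
opening: 0.0914
t 2.15 pos [0.4416 0.2769 0.1607] F [-1.1 -0.4 -0.5] open 0.0914 q [0.41 0.43 1.67 0.   1.05 0.73]
tooly az -18.23 R [[0.0, 0.95, -0.313], [0.0, -0.313, -0.95], [-1.0, 0.0, -0.0]]
tx,ty,tz [1.193 0.032 0.025]
roll units 0.037
```

View pics/s2.png

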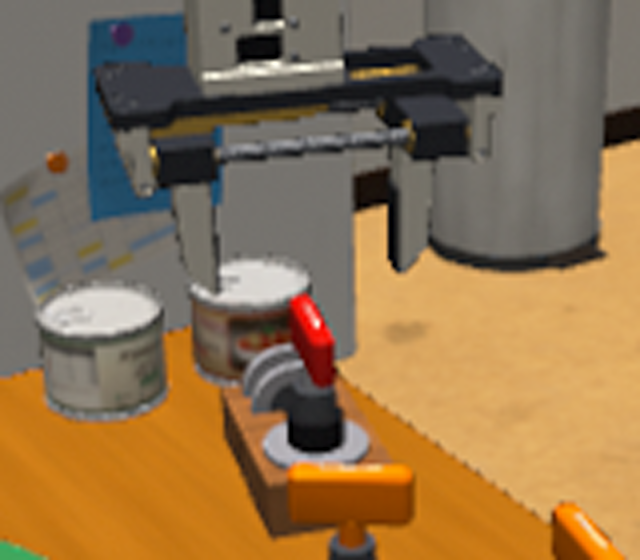

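The open jaws straddle the bar, with fingers at crop (200,230) and (408,220) and the bar at (312,340). Descending and gripping.

```bash
python3 -m crank '[{"fingers":1,"tx":0.3,"ty":0,"tz":0,"roll":0},{"fingers":1,"tx":0.6,"ty":0,"tz":0.01,"roll":0},{"fingers":1,"tx":0.9,"ty":0.01,"tz":0.01,"roll":0.03},{"fingers":1,"tx":1.1,"ty":0.01,"tz":0.01,"roll":0.03},{"fingers":1,"tx":1.19,"ty":0.01,"tz":0.01,"roll":0.03},{"fingers":1,"tx":1.19,"ty":0.01,"tz":0.01,"roll":0.03},{"fingers":-0.4,"tx":1.19,"ty":0.01,"tz":0.01,"roll":0.03},{"fingers":-1,"tx":1.19,"ty":0.01,"tz":0.01,"roll":0.03}]' 20
python3 -m crank '[{"fingers":-1,"tx":0,"ty":0,"tz":0,"roll":0},{"fingers":-1,"tx":0,"ty":0,"tz":0,"roll":0},{"fingers":-1,"tx":0,"ty":0,"tz":0,"roll":0},{"fingers":-1,"tx":0,"ty":0,"tz":0,"roll":0},{"fingers":-1,"tx":0,"ty":0,"tz":0,"roll":0},{"fingers":-1,"tx":0,"ty":0,"tz":0,"roll":0},{"fingers":-1,"tx":0,"ty":0,"tz":0,"roll":0},{"fingers":-1,"tx":0,"ty":0,"tz":0,"roll":0}]' 45
python3 -c "
from h import *
go(.4425,.2755,.25,-18.6)"
```

```text
time: 3.2
tool_pos: [0.442, 0.2764, 0.1133]
tool_rot: [2.372, 1.57, 0.477]
contact_force: [-0.5, 0.4, 0.2]
opening: 0.0765
time: 4.2
tool_pos: [0.442, 0.2763, 0.1129]
tool_rot: [2.096, 1.57, 0.202]
contact_force: [1.6, 0.3, -2.3]
opening: 0.0132
t 4.2 pos [0.442  0.2763 0.1129] F [ 1.6  0.3 -2.3] open 0.0132 q [ 0.41  0.49  1.72 -0.    0.93  0.74]
tooly az -18.54 R [[0.0, 0.948, -0.318], [0.0, -0.318, -0.948], [-1.0, 0.0, -0.0]]
tx,ty,tz [-3.428  0.019  0.013]
roll units 0.006
```

```bash
python3 -m crank '[{"fingers":-1,"tx":-0.2,"ty":0,"tz":0,"roll":0},{"fingers":-1,"tx":-0.5,"ty":0,"tz":0,"roll":0},{"fingers":-1,"tx":-0.9,"ty":0,"tz":0,"roll":0},{"fingers":-1,"tx":-1.5,"ty":0,"tz":0,"roll":0},{"fingers":-1,"tx":-2.2,"ty":0,"tz":0,"roll":0},{"fingers":-1,"tx":-2.8,"ty":0,"tz":0,"roll":0},{"fingers":-1,"tx":-3.2,"ty":0,"tz":0,"roll":0},{"fingers":-1,"tx":-3.2,"ty":0,"tz":0,"roll":0}]'
python3 - <<'E'
from h import *
go(.4335,-.106,.24,1.5)
p,d=cam('side'); c=cv2.resize(p[30:190,220:380],None,fx=3.5,fy=3.5,interpolation=cv2.INTER_CUBIC)
cv2.imwrite('pics/s3.png',c[...,::-1])
E
```

```text
time: 5.2
tool_pos: [0.4418, 0.2766, 0.2426]
tool_rot: [2.532, 1.568, 0.637]
contact_force: [-1.5, 0.6, -1.6]
opening: 0.0141
t 5.2 pos [0.4418 0.2766 0.2426] F [-1.5  0.6 -1.6] open 0.0141 q [0.41 0.34 1.55 0.   1.25 0.74]
tooly az -18.53 R [[0.002, 0.948, -0.318], [0.002, -0.318, -0.948], [-1.0, 0.001, -0.002]]
tx,ty,tz [0.05  2.845 9.135]
roll units -2.003
```

View pics/s3.png

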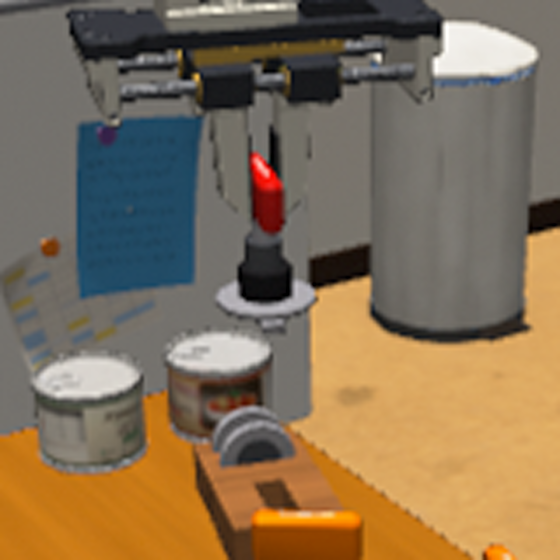

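The bolt is lifted clear and upright, with the head visible at crop (272,322). Moving over the foot, stopping a little on the +y side of the hole's middle.

```bash
python3 -m crank '[{"fingers":-1,"tx":0,"ty":0.2,"tz":0.6,"roll":-0.2},{"fingers":-1,"tx":0,"ty":0.55,"tz":1.8,"roll":-0.5},{"fingers":-1,"tx":0,"ty":0.95,"tz":3.1,"roll":-0.8},{"fingers":-1,"tx":0,"ty":1.35,"tz":4.4,"roll":-1.1},{"fingers":-1,"tx":0,"ty":1.75,"tz":5.7,"roll":-1.4},{"fingers":-1,"tx":0,"ty":2.15,"tz":7,"roll":-1.7},{"fingers":-1,"tx":0,"ty":2.5,"tz":8.2,"roll":-2},{"fingers":-1,"tx":0,"ty":2.85,"tz":9.1,"roll":-2}]'
python3 -c "
from h import *
go(.4335,-.106,.16,1.5)"
```

```text
time: 6.25
tool_pos: [0.4331, -0.1066, 0.2402]
tool_rot: [-2.121, 1.569, 2.616]
contact_force: [0.5, -0.1, -2.6]
opening: 0.0139
t 6.25 pos [ 0.4331 -0.1066  0.2402] F [ 0.5 -0.1 -2.6] open 0.0139 q [-0.41  0.21  1.74  0.    1.19 -0.44]
tooly az 1.42 R [[-0.002, 1.0, 0.025], [0.001, 0.025, -1.0], [-1.0, -0.002, -0.001]]
tx,ty,tz [ 2.004  0.013 -0.014]
roll units -0.008
```

```bash
python3 -m crank '[{"fingers":-1,"tx":0.3,"ty":0,"tz":0,"roll":0},{"fingers":-1,"tx":0.7,"ty":0.01,"tz":0,"roll":0},{"fingers":-1,"tx":1.1,"ty":0.01,"tz":0,"roll":0},{"fingers":-1,"tx":1.5,"ty":0.01,"tz":0,"roll":0},{"fingers":-1,"tx":1.8,"ty":0.01,"tz":0,"roll":0},{"fingers":-1,"tx":2.05,"ty":0.01,"tz":0,"roll":0},{"fingers":-1,"tx":2.2,"ty":0.01,"tz":0,"roll":0},{"fingers":-1,"tx":2.2,"ty":0.01,"tz":0,"roll":0}]'
python3 - <<'E'
from h import *
go(.4335,-.106,.135,1.5)
p,d=cam('side'); c=cv2.resize(p[150:320,360:540],None,fx=3.5,fy=3.5,interpolation=cv2.INTER_CUBIC)
cv2.imwrite('pics/s4.png',c[...,::-1])
W=world('side',d)
a=p.astype(int)
m=(a[...,0]>130)&(a[...,1]<60)&(a[...,2]<60)&(abs(W[...,0]-.4335)<.05)&(abs(W[...,1]+.107)<.06)
P=W[m];print(m.sum(),P.min(0).round(4),P.max(0).round(4))
E
```

```text
time: 7.25
tool_pos: [0.4344, -0.1049, 0.1527]
tool_rot: [-2.209, 1.57, 2.529]
contact_force: [0.5, -0.2, -2.2]
opening: 0.0135
t 7.25 pos [ 0.4344 -0.1049  0.1527] F [ 0.5 -0.2 -2.2] open 0.0135 q [-0.41  0.32  1.87  0.    0.95 -0.43]
tooly az 1.46 R [[-0.0, 1.0, 0.025], [0.0, 0.025, -1.0], [-1.0, -0.0, -0.0]]
tx,ty,tz [ 0.441 -0.023  0.026]
roll units -0.004
96 [ 0.4285 -0.1346  0.1486] [ 0.4397 -0.1066  0.1569]
```

View pics/s4.png

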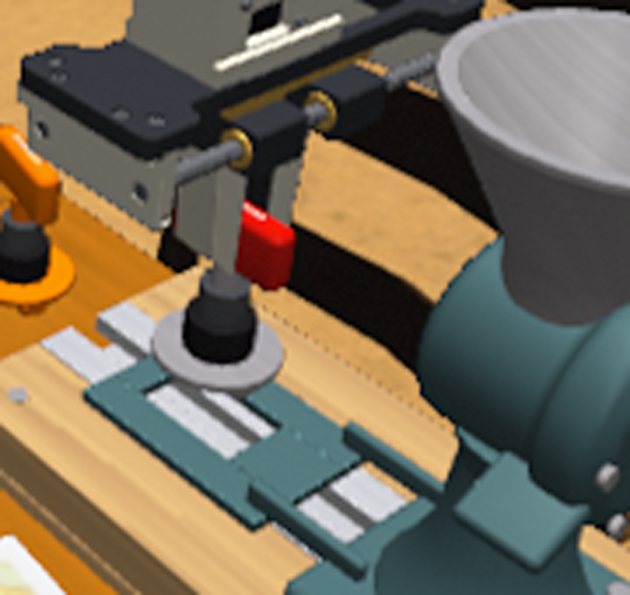

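Bolt hangs upright over the hole, collar at crop (218,350), slot visible in the hole at about (215,410). I'll check the slot centre from this view and lower slowly.

```bash
python3 - <<'E'
from h import *
p,d=load('side');W=world('side',d).reshape(-1,3)
for y in (-.13,-.12,-.19,-.18,-.05):
    s=W[(abs(W[:,1]-y)<.004)&(abs(W[:,0]-.433)<.03)&(W[:,2]<.06)]
    o=np.argsort(s[:,0]); print(y,[(int(x*1e4),int(z*1e3)) for x,z in s[o][::max(1,len(o)//30)][:,[0,2]]])
E
python3 -m crank '[{"fingers":-1,"tx":0.14,"ty":0,"tz":0,"roll":0},{"fingers":-1,"tx":0.27,"ty":0,"tz":0,"roll":0},{"fingers":-1,"tx":0.3,"ty":0,"tz":0,"roll":0},{"fingers":-1,"tx":0.33,"ty":0,"tz":0,"roll":0},{"fingers":-1,"tx":0.36,"ty":0,"tz":0,"roll":0},{"fingers":-1,"tx":0.39,"ty":0,"tz":0,"roll":0},{"fingers":-1,"tx":0.42,"ty":0,"tz":0,"roll":0},{"fingers":-1,"tx":0.45,"ty":0,"tz":0,"roll":0}]'
```

```text
-0.13 [(4032, 46), (4049, 46), (4057, 46), (4073, 46), (4083, 46), (4096, 45), (4112, 45), (4121, 45), (4135, 44), (4151, 46), (4224, 39), (4237, 38), (4258, 40), (4430, 36), (4438, 39), (4447, 41), (4471, 39), (4487, 40), (4512, 43), (4515, 45), (4517, 42), (4518, 45), (4524, 42), (4546, 46), (4549, 47), (4565, 46), (4577, 47), (4588, 45), (4609, 46), (4621, 43), (4626, 46)]
-0.12 [(4034, 46), (4037, 45), (4055, 45), (4067, 45), (4075, 46), (4087, 45), (4101, 45), (4119, 45), (4123, 46), (4151, 45), (4200, 41), (4223, 41), (4233, 41), (4248, 40), (4257, 40), (4434, 39), (4436, 32), (4437, 33), (4442, 38), (4444, 40), (4450, 40), (4453, 33), (4458, 41), (4470, 40), (4493, 39), (4498, 41), (4500, 40), (4505, 45), (4512, 44), (4516, 45), (4523, 44), (4529, 45), (4537, 45), (4559, 47), (4570, 44), (4579, 45), (4598, 47), (4608, 45), (4623, 47)]
-0.19 [(4030, 51), (4031, 56), (4033, 40), (4034, 47), (4038, 58), (4044, 41), (4053, 59), (4064, 39), (4069, 39), (4088, 38), (4095, 39), (4254, 41), (4267, 40), (4284, 39), (4452, 36), (4456, 33), (4457, 34), (4459, 36), (4463, 39), (4470, 32),
[... 534 characters left out ...]
, (4590, 14), (4609, 42), (4614, 50), (4617, 51), (4623, 56), (4625, 50), (4627, 54)]
-0.05 [(4031, 39), (4038, 39), (4052, 38), (4053, 39), (4063, 41), (4075, 39), (4091, 41), (4095, 39), (4106, 39), (4118, 39), (4130, 40), (4132, 42), (4148, 39), (4162, 39), (4163, 40), (4175, 41), (4181, 41), (4198, 40), (4207, 39), (4218, 39), (4220, 40), (4238, 39), (4247, 40), (4411, 32), (4412, 40), (4415, 32), (4418, 36), (4418, 35), (4420, 39), (4421, 38), (4423, 40), (4433, 39), (4444, 39), (4457, 39), (4464, 39), (4474, 41), (4479, 40), (4502, 39), (4522, 42), (4533, 40)]
time: 8.3
tool_pos: [0.4345, -0.1051, 0.1348]
tool_rot: [2.173, 1.571, 0.628]
contact_force: [-0.7, -0.2, -2.6]
opening: 0.0139
```

```bash
python3 -m crank '[{"fingers":-1,"tx":0.025,"ty":0,"tz":0,"roll":0},{"fingers":-1,"tx":0.05,"ty":0,"tz":0,"roll":0},{"fingers":-1,"tx":0.075,"ty":0,"tz":0,"roll":0},{"fingers":-1,"tx":0.1,"ty":0,"tz":0,"roll":0},{"fingers":-1,"tx":0.125,"ty":0,"tz":0,"roll":0},{"fingers":-1,"tx":0.14,"ty":0,"tz":0,"roll":0},{"fingers":-1,"tx":0.15,"ty":0,"tz":0,"roll":0},{"fingers":-1,"tx":0.15,"ty":0,"tz":0,"roll":0}]'
python3 -c "
from h import *
o=observe();print(o['contact_force'],o['torque'])"
```

```text
time: 9.3
tool_pos: [0.4345, -0.1051, 0.1289]
tool_rot: [2.48, 1.571, 0.935]
contact_force: [0.6, -0.1, -2.6]
opening: 0.0136
[ 0.59784614 -0.09648443 -2.60764623] [-0.05674331  0.04903011  0.06491453]
```

```bash
python3 -m crank '[{"fingers":-1,"tx":0.025,"ty":0,"tz":0,"roll":0},{"fingers":-1,"tx":0.05,"ty":0,"tz":0,"roll":0},{"fingers":-1,"tx":0.075,"ty":0,"tz":0,"roll":0},{"fingers":-1,"tx":0.1,"ty":0,"tz":0,"roll":0},{"fingers":-1,"tx":0.12,"ty":0,"tz":0,"roll":0},{"fingers":-1,"tx":0.135,"ty":0,"tz":0,"roll":0},{"fingers":-1,"tx":0.15,"ty":0,"tz":0,"roll":0},{"fingers":-1,"tx":0.15,"ty":0,"tz":0,"roll":0}]'
python3 -c "
from h import *
o=observe();print(o['contact_force'],o['torque'])"
```

```text
time: 10.3
tool_pos: [0.4346, -0.1051, 0.123]
tool_rot: [1.579, 1.571, 0.033]
contact_force: [-1.5, 0.7, 2.9]
opening: 0.0138
[-1.45759357  0.69241204  2.87385821] [-0.00675803  0.27043086  0.01874909]
```

Force rose by about 5.5 N at head −10.5 mm, which matches the spring with the collar on the foot, so the head is in the slot. I'll slide 8 mm along the slot away from the mill, for gripper clearance when turning, then press down.

```bash
python3 -m crank '[{"fingers":-1,"tx":0,"ty":0,"tz":-0.04,"roll":0},{"fingers":-1,"tx":0,"ty":0,"tz":-0.08,"roll":0},{"fingers":-1,"tx":0,"ty":0,"tz":-0.12,"roll":0},{"fingers":-1,"tx":0,"ty":0,"tz":-0.16,"roll":0},{"fingers":-1,"tx":0,"ty":0,"tz":-0.2,"roll":0},{"fingers":-1,"tx":0.02,"ty":0,"tz":-0.2,"roll":0},{"fingers":-1,"tx":0.04,"ty":0,"tz":-0.2,"roll":0},{"fingers":-1,"tx":0.06,"ty":0,"tz":-0.2,"roll":0}]'
python3 -m crank '[{"fingers":-1,"tx":0.02,"ty":0,"tz":0,"roll":0},{"fingers":-1,"tx":0.04,"ty":0,"tz":0,"roll":0},{"fingers":-1,"tx":0.06,"ty":0,"tz":0,"roll":0},{"fingers":-1,"tx":0.08,"ty":0,"tz":0,"roll":0},{"fingers":-1,"tx":0.1,"ty":0,"tz":0,"roll":0},{"fingers":-1,"tx":0.12,"ty":0,"tz":0,"roll":0},{"fingers":-1,"tx":0.13,"ty":0,"tz":0,"roll":0},{"fingers":-1,"tx":0.13,"ty":0,"tz":0,"roll":0}]'
python3 - <<'E'
from h import *
o=observe();print(o['contact_force'],o['torque'],o['tool_pos'])
p,d=cam('side'); c=cv2.resize(p[150:320,360:540],None,fx=3.5,fy=3.5,interpolation=cv2.INTER_CUBIC)
cv2.imwrite('pics/s5.png',c[...,::-1])
E
```

```text
time: 11.3
tool_pos: [0.4345, -0.0969, 0.1205]
tool_rot: [2.228, 1.57, 0.682]
contact_force: [-0.2, -0.0, 4.3]
opening: 0.0135
time: 12.3
tool_pos: [0.4345, -0.097, 0.1155]
tool_rot: [1.826, 1.57, 0.281]
contact_force: [-0.1, 0.7, 7.2]
opening: 0.0137
[-0.11056356  0.6512794   7.23739239] [0.07900885 0.08786671 0.03861168] [ 0.43452037 -0.09697894  0.1155497 ]
```

View pics/s5.png

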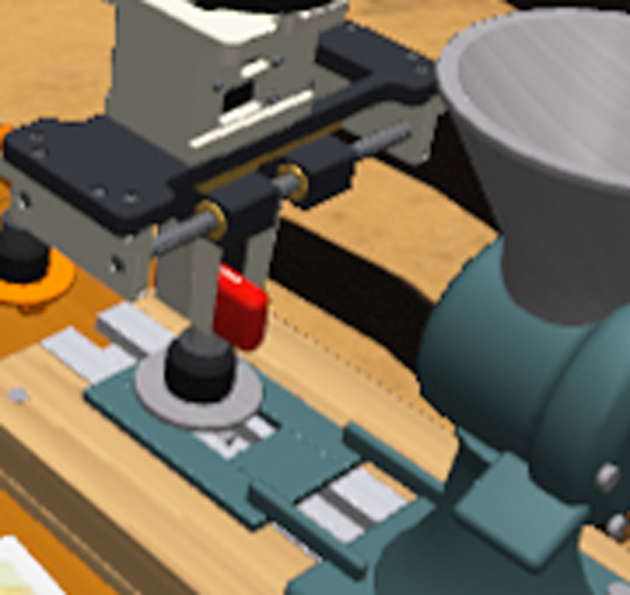

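The bolt is pressed down with the collar flat on the foot at crop (198,380) and about 9.8 N net, as the spring predicts. The head is at about −18 mm. Turning by a quarter.

```bash
python3 -m crank '[{"fingers":-1,"tx":0,"ty":0,"tz":0,"roll":0.5},{"fingers":-1,"tx":0,"ty":0,"tz":0,"roll":1},{"fingers":-1,"tx":0,"ty":0,"tz":0,"roll":1.5},{"fingers":-1,"tx":0,"ty":0,"tz":0,"roll":2},{"fingers":-1,"tx":0,"ty":0,"tz":0,"roll":2.5},{"fingers":-1,"tx":0,"ty":0,"tz":0,"roll":3},{"fingers":-1,"tx":0,"ty":0,"tz":0,"roll":3.5},{"fingers":-1,"tx":0,"ty":0,"tz":0,"roll":4}]'
python3 -c "
from h import *
o=observe();print(o['torque']);go(.4345,-.097,.1155,91.5)"
```

```text
time: 13.35
tool_pos: [0.4342, -0.097, 0.1155]
tool_rot: [-1.495, 1.571, 2.542]
contact_force: [-0.5, -0.3, 6.5]
opening: 0.0135
[0.03220938 0.21267748 0.08352756]
t 13.35 pos [ 0.4342 -0.097   0.1155] F [-0.5 -0.3  6.5] open 0.0135 q [-0.39  0.37  1.92  0.    0.85  0.28]
tooly az -38.69 R [[-0.0, 0.781, -0.625], [0.0, -0.625, -0.781], [-1.0, -0.0, 0.0]]
tx,ty,tz [-0.001  0.006 -0.005]
roll units 4.981
```

```bash
python3 -m crank '[{"fingers":-1,"tx":0,"ty":0,"tz":0,"roll":0.7},{"fingers":-1,"tx":0,"ty":0,"tz":0,"roll":1.4},{"fingers":-1,"tx":0,"ty":0,"tz":0,"roll":2.1},{"fingers":-1,"tx":0,"ty":0,"tz":0,"roll":2.8},{"fingers":-1,"tx":0,"ty":0,"tz":0,"roll":3.5},{"fingers":-1,"tx":0,"ty":0,"tz":0,"roll":4.2},{"fingers":-1,"tx":0,"ty":0,"tz":0,"roll":4.8},{"fingers":-1,"tx":0,"ty":0,"tz":0,"roll":5}]'
python3 - <<'E'
from h import *
o=observe();print(o['torque']);go(.4345,-.097,.119,91.5)
p,d=cam('side'); c=cv2.resize(p[150:320,360:540],None,fx=3.5,fy=3.5,interpolation=cv2.INTER_CUBIC)
cv2.imwrite('pics/s6.png',c[...,::-1])
E
```

```text
time: 14.35
tool_pos: [0.4343, -0.097, 0.1155]
tool_rot: [-1.148, 1.571, 2.017]
contact_force: [-0.2, 0.6, 7.0]
opening: 0.0142
[0.0841527  0.25145405 0.08866907]
t 14.35 pos [ 0.4343 -0.097   0.1155] F [-0.2  0.6  7. ] open 0.0142 q [-0.39  0.37  1.92  0.    0.85  1.15]
tooly az -88.63 R [[-0.0, 0.024, -1.0], [0.0, -1.0, -0.024], [-1.0, -0.0, 0.0]]
tx,ty,tz [-0.088 -0.001 -0.006]
roll units -0.013
```

View pics/s6.png

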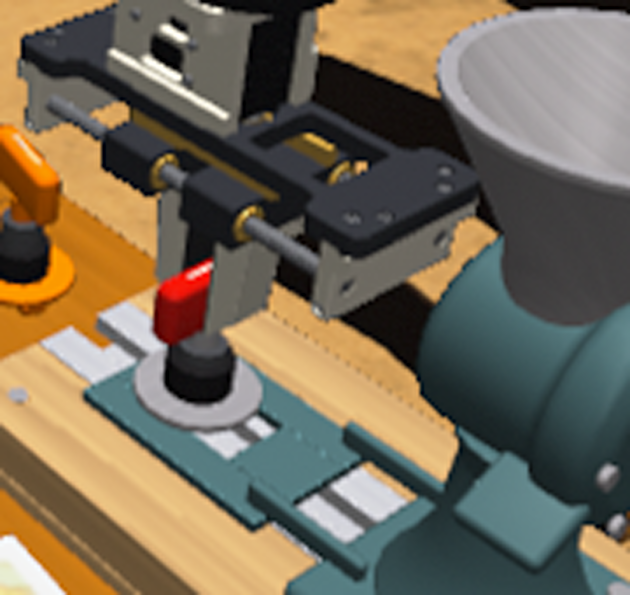

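The bar is now crosswise at crop (185,300), with the gripper plate still clear of the mill. I'll ease up until the spring seats the head, then open.

```bash
python3 -m crank '[{"fingers":-1,"tx":-0.02,"ty":0,"tz":0,"roll":0},{"fingers":-1,"tx":-0.04,"ty":0,"tz":0,"roll":0},{"fingers":-1,"tx":-0.06,"ty":0,"tz":0,"roll":0},{"fingers":-1,"tx":-0.075,"ty":0,"tz":0,"roll":0},{"fingers":-1,"tx":-0.075,"ty":0,"tz":0,"roll":0},{"fingers":-1,"tx":-0.075,"ty":0,"tz":0,"roll":0},{"fingers":-1,"tx":-0.075,"ty":0,"tz":0,"roll":0},{"fingers":-1,"tx":-0.075,"ty":0,"tz":0,"roll":0}]'
```

```text
time: 15.4
tool_pos: [0.4342, -0.097, 0.1183]
tool_rot: [-1.044, 1.571, 2.124]
contact_force: [-0.1, -0.1, 5.8]
opening: 0.0135
```

```bash
python3 -m crank '[{"fingers":-0.6,"tx":0,"ty":0,"tz":0,"roll":0},{"fingers":-0.5,"tx":0,"ty":0,"tz":0,"roll":0},{"fingers":-0.3,"tx":0,"ty":0,"tz":0,"roll":0},{"fingers":0,"tx":0,"ty":0,"tz":0,"roll":0},{"fingers":0,"tx":0,"ty":0,"tz":0,"roll":0},{"fingers":0,"tx":0,"ty":0,"tz":0,"roll":0},{"fingers":0,"tx":0,"ty":0,"tz":0,"roll":0},{"fingers":0,"tx":0,"ty":0,"tz":0,"roll":0}]'
python3 -m crank '[{"fingers":0,"tx":-0.1,"ty":0,"tz":0,"roll":0},{"fingers":0,"tx":-0.2,"ty":0,"tz":0,"roll":0},{"fingers":0,"tx":-0.35,"ty":0,"tz":0,"roll":0},{"fingers":0,"tx":-0.5,"ty":0,"tz":0,"roll":0},{"fingers":0,"tx":-0.65,"ty":0,"tz":0,"roll":0},{"fingers":0,"tx":-0.8,"ty":0,"tz":0,"roll":0},{"fingers":0,"tx":-0.95,"ty":0,"tz":0,"roll":0},{"fingers":0,"tx":-0.95,"ty":0,"tz":0,"roll":0}]'
python3 -c "
from h import *
go(.4343,.03,.25)"
```

```text
time: 16.4
tool_pos: [0.4343, -0.0971, 0.1183]
tool_rot: [-2.314, 1.571, 0.854]
contact_force: [-0.3, -1.3, -0.0]
opening: 0.0461
time: 17.4
tool_pos: [0.4346, -0.0972, 0.1568]
tool_rot: [2.829, 1.57, -0.287]
contact_force: [-0.3, 0.5, -0.1]
opening: 0.0461
t 17.4 pos [ 0.4346 -0.0972  0.1568] F [-0.3  0.5 -0.1] open 0.0461 q [-0.39  0.31  1.87  0.    0.96  1.15]
tooly az -88.54 R [[0.001, 0.026, -1.0], [-0.0, -1.0, -0.026], [-1.0, 0.0, -0.001]]
tx,ty,tz [-2.331 -3.177 -0.076]
```

```bash
python3 -m crank '[{"fingers":0,"tx":-0.1,"ty":-0.4,"tz":0,"roll":0},{"fingers":0,"tx":-0.2,"ty":-1,"tz":0,"roll":0},{"fingers":0,"tx":-0.5,"ty":-1.8,"tz":0,"roll":0},{"fingers":0,"tx":-0.9,"ty":-2.6,"tz":0,"roll":0},{"fingers":0,"tx":-1.3,"ty":-3.4,"tz":0,"roll":0},{"fingers":0,"tx":-1.7,"ty":-4.2,"tz":0,"roll":0},{"fingers":0,"tx":-2,"ty":-4.8,"tz":0,"roll":0},{"fingers":0,"tx":-2,"ty":-4.8,"tz":0,"roll":0}]'
python3 - <<'E'
from h import *
p,d=cam('side'); W=world('side',d); a=p.astype(int)
q,e=cam('top'); V=world('top',e); b=q.astype(int)
for n,A,X in(('side',a,W),('top',b,V)):
    m=(A[...,0]>120)&(A[...,1]<60)&(A[...,2]<60)&(abs(X[...,0]-.434)<.06)&(abs(X[...,1]+.1)<.06)&(X[...,2]>.07)&(X[...,2]<.14)
    P=X[m];print(n,len(P),P.min(0).round(4),P.max(0).round(4),np.percentile(P[:,2],90).round(4),cv2.minAreaRect((P[:,:2]*1000).astype(np.float32)))
c1=cv2.resize(p[190:320,360:490],None,fx=3,fy=3,interpolation=cv2.INTER_CUBIC)
c2=cv2.resize(q[145:235,365:495],(390*1,270),interpolation=cv2.INTER_CUBIC)
o=np.zeros((390,780,3),np.uint8);o[:,:390]=c1;o[:270,390:]=c2
cv2.imwrite('pics/f.png',o[...,::-1])
print(observe()['contact_force'],observe()['tool_pos'])
E
```

```text
time: 18.4
tool_pos: [0.4292, 0.0967, 0.237]
tool_rot: [-2.885, 1.569, 0.285]
contact_force: [0.1, 0.7, -0.1]
opening: 0.0458
side 198 [ 0.4053 -0.105   0.1129] [ 0.4636 -0.0915  0.1211] 0.1202 ((434.46881103515625, -98.45105743408203), (58.25992965698242, 12.973909378051758), 1.2408502101898193)
top 167 [ 0.4045 -0.1016  0.1136] [ 0.4619 -0.0898  0.1233] 0.1213 ((433.166259765625, -96.00157165527344), (57.36262130737305, 11.432352066040039), 2.0095956325531006)
[-0.39421527  0.84201623 -0.62610657] [0.42887307 0.09508908 0.2359321 ]
```

View pics/f.png

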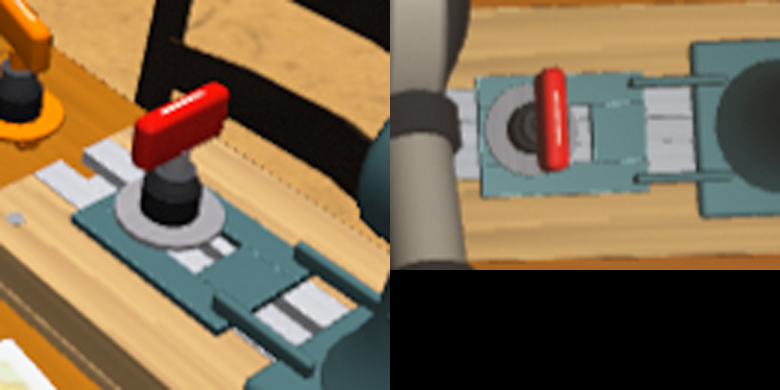

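```bash
python3 -c "
from cell import *
print(hand_in(), observe()['time'])"
```

```text
the job is handed in; nothing more can be done
the job is handed in; nothing more can be done
```

The bolt is clamped in the mill's foot, turned crosswise and released. I handed the job in at about 18.5 s of the 67 s allowed; hand-in gives no verdict.

**What I did:** I lifted the red bolt out of its block. The channel slot showed up in the depth pictures at x ≈ 0.434, so I lowered the head straight through it at about 8 to 10 mm/s. I felt no contact on the lips. I then slid the bolt 8 mm along the slot away from the mill, to give the gripper room to turn. At about 10 N of spring force I pressed the head to about −18 mm, turned it 90°, eased up, opened and withdrew.

**Last checks:**
- **Seating:** the bar's top is at z ≈ 0.1205 m, which puts the head about 14 mm below the foot's face (needed 12.5 to 17 mm).
- **Angle:** the bar lies 1 to 2° from the world's x axis; the foot itself is at about 1.5°.
- **Position:** the bolt is about 10 to 12 mm from the hole's middle, within the 20 mm limit.
- **Uprightness and mill:** I only judged these by eye. The collar looks flat, and the mill looks level and unmoved to within about one pixel (2 mm).
- **Robot:** it stands clear with no contact force.
- **Disagreement:** the two cameras differ by 1 to 3 mm on the bar's centre, which is about their calibration error.
- **Failed call:** one early move was refused for missing keys; nothing moved.

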